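# Seat the sprocket on its drive pin

## Robot

A 6-joint arm with a two-finger parallel gripper is mounted at the origin on the work surface. World frame = base frame: x ahead of the robot, y to its left, z up, the work surface at z = 0. Lengths are in m, angles in rad, forces in N, time in s.
With the tool pointing down it reaches from about 0.35 to 0.975 m from the base axis. Payload 4.9 kg.
Tool frame: the origin (TCP) lies midway between the tips of the shut fingers; the grasp point (between the pads) lies 19 mm behind it; z points along the fingers, y is the line along which they close (so a half turn about z gives the same grasp; the last joint's range is limited). The gripper opens to 85 mm and grips with 20 to 120 N. Pads are 22 mm wide; open, the fingers measure 114 mm over their backs; the gripper's body (76 mm by 85 mm) begins 54 mm behind the grasp point. The pads swing forward as they close: fully open they stand 13 mm farther back than shut.
Start: joints at [-0.119, 0.053, 1.613, -0, 1.476, -0.119], TCP at [0.625, 0, 0.231] pointing down, gripper open.
Joint ranges: [-3.01, 3.01], [-1.01, 2.22], [0.06, 2.58], [-1.02, 4.17], [0.09, 2.62], [-3.14, 3.14]. Speed limits (rad/s): [2.57, 2.57, 3.14, 3.14, 3.14, 3.14].

## Interface

Orientations are given as a rotation vector (axis times angle).
In Python, from station import ctrl gives the robot as it stands.
- The arm moves only by the tool carry_out, never from a script. Its argument "moves" is a list of rows, each an object of numbers: "x", "y", "z": the shift along the tool's x, y, z in units of 25 mm (1.0 is 25 mm); "turn": the turn about the tool's z in rad. In form: [{"x": .., "y": .., "z": .., "turn": ..}, ...]. A call has exactly 8 rows; each row shifts and turns the commanded pose from where the row before left it, along the tool's axes as they then stand; what a row does not reach is not made up. A row lasts 1/10 s, in which the tool goes at most 50 mm and 8.59 degrees, less where a joint would pass 70% of its speed; a pose out of reach is approached as far as the arm can. A call is refused whole if a number of a shift passes 1 or a number of a turn 0.15, either way. A call with a gripper value outside its range is refused whole. "grip" is the finger opening in mm, from 0 to 85.4, set as the call begins (left out, the last holds). The fingers move at their own pace and stop on an object; "newtons" is the grip in N (left out, the last holds). Time passes only in rows, so rows that do not move let the fingers close, or fill a call up. It gives the time, the measured TCP pose, the force, the opening and the grip force at its end, in the units of the state.
- ctrl.get_obs(): the state, without advancing time (a new reading comes with each control period).
- ctrl.get_image(name): name is "scene" or "side" or "wrist"; returns the picture (400x640x3 uint8, red, green, blue); there is no depth.
- ctrl.calibration(name): a dict with "fx", "fy", "cx", "cy" (pixels), "R" (3x3) and "t" (3): a world point X has camera coordinates R X + t; the wrist camera has in their place "T_tool_cam" (4x4, takes a point from camera to tool coordinates, whose origin is the TCP and whose axes are the flange's). Camera axes: x right, y down, z forward; pixel columns grow to the right and rows downward; lengths in m; the calibration is good to about 2 mm. The wrist camera is an equidistant fisheye: a pixel r from the principal point sees the ray r / f radians off the axis. A picture is of the moment at which its call begins: read the wrist's pose just before it. calibration takes no time and is no camera call.
- ctrl.finish_job(): hands the job in; it is judged then, once.
Trained networks look in the newest picture that a camera, given by its name, has taken for a name from the list of things; names that differ only in an ending like _2 or _b are one class to them, and where a whole thing is asked for, a point or a joint stands for the part that bears it (a point fixed in the world has none). Each returns a list of dicts, best first, with "confidence" (0 to 1); they miss things now and then, are a little off and sometimes report something else, mostly with a low value. They report only what shows in the picture. A call takes as long as a camera call.
- ctrl.look_for(camera, query): "rect" ([left, top, width, height] in pixels, round what is visible of it).
- ctrl.mark_of(camera, query): "pixel" ([column, row] in pixels: a listed point, or the origin of a listed thing).
The state is a dict: "t": time; "q": joint angles; "dq": joint speeds; "effort": joint torques, N m; "tool_pos": TCP position; "tool_rot": TCP orientation; "contact_force": force on the tool from outside, world axes, zero at the start; "wrist_torque": the same for the moment, N m; "opening": finger opening in m; "grip_force": force on a finger pad.
Only numpy, scipy, OpenCV 4.12 (cv2) and the standard library are available. Lean on these libraries where they do the work, as an engineer would, in place of code of your own. Each camera call takes 0.05 s, during which the arm holds its last target. There are 200 camera calls.

## Task

The red sprocket on the gearbox is sitting high because its slot is not over the yellow drive pin. Push it round with a fingertip, either way, until the slot stands over the pin, then press it down until it is fully home, and move clear. Nothing needs gripping: do not lift the sprocket, and leave the paper roll, the tub, the nut and the wrench where they are.

Things in the scene. Friction and masses are not known exactly. Their poses are not given: they have to be found in the camera images.
- gearbox: Grey gearbox fixed to the counter (housing 170 x 150 mm, base plate 210 x 130 mm); place and yaw vary. Origin: centre of its underside, on the shaft axis; x points along the drive pin, z up. On top a dark round flange, 196 mm across, its flat top 62 mm above the counter.
- shaft_end (a point): Centre of the top end of the upright steel shaft (24 mm across), 93 mm above the counter, on the axis about which the sprocket turns; fixed.
- pin_mid (a point): Point on the centre line of the yellow drive pin, 58 mm out from the shaft axis, 68 mm above the counter; fixed. The pin is round, 12 mm thick, and lies on the flange pointing outwards, from 44 to 96 mm from the shaft axis: its outer end shows beyond the sprocket's rim.
- pin_tip (a point): Outer end of the yellow pin, 96 mm out from the shaft axis, 68 mm above the counter; fixed.
- sprocket_top (a point): Centre of the flat top face of the red sprocket, on the shaft axis: 89 mm above the counter at the start, 76 mm when fully home. The sprocket is a plate 14 mm thick, 136 mm across (150 mm over the teeth), about 0.42 kg, with a 25 mm bore round the shaft and one slot 20 mm wide cut right through from the rim inwards to 40 mm from the axis.
- slot_mid (a point): Middle of the slot's width at the level of the top face, 58 mm out from the shaft axis; turns with the sprocket. It must come above pin_mid.
- stud_a (a point): Top centre of one of two upright steel studs fixed on the sprocket's face, 14 mm thick, standing 25 mm above the face, 42 mm from the shaft axis, a quarter turn counter-clockwise (seen from above) from the slot. A handy thing to push against sideways with a fingertip.
- stud_b (a point): Top centre of the other stud, a quarter turn clockwise from the slot; same size.
- sprocket (a joint): Turn of the sprocket about the upright shaft axis, rad, growing counter-clockwise seen from above; 0 (or any whole turn, 6.283) has the slot right over the pin. No stops. It turns stiffly (0.06 N m, some 1.5 N at a stud) and stays where it is left without running on.
- sprocket_drop (a joint): How far the sprocket has been pressed down, m: 0 at the start, 0.013 fully home on the flange; negative if lifted. The fit is snug: it never tilts and does not sink by itself; pressing takes about 5 N anywhere on the face. With the slot more than about 0.08 rad off the pin it stops on the pin after 1 mm.
- roll_mid (a point): Bystander: centre of a standing till-paper roll, 56 mm across, 57 mm tall, loose on the counter.
- tub_mid (a point): Bystander: centre (half-way up) of a blue grease tub with black lid, 60 mm across, 70 mm tall, loose on the counter.
- nut_mid (a point): Bystander: centre of a brass hex nut, 40 mm across, 18 mm tall, lying on the counter.
- wrench_grip (a point): Bystander: the grip of a steel wrench, 160 mm long, lying on the counter.

How it is judged:
By the outcome, as a careful person would: the job done as asked, in the order asked, and still so for the second after the job is handed in, with the robot touching nothing.
It also fails if it takes over 48 s, if anything falls off the work surface, if the arm or the gripper's body presses on something with over 40 N, if the wrist force passes 120 N, or if a joint passes its speed limit or range.

## Working session

There is one attempt and no reset: what is moved stays moved. The work goes in short steps, Python scripts to look and compute and a tool call to move; the robot and the scene stay as the last step left them, time stands still between calls to the robot, and variables do not carry over. Pictures are saved under pics/ and viewed, at most 10 in all, crops included, and the job is handed in when it is done.

Besides the shell and the picture viewer there is one more tool, called after "Request:" as name([rows], argument=value, ...), one row to a line, values as JSON. carry_out: Moves the arm, as the interface text tells. Its arguments: {"type":"object","properties":{"moves":{"type":"array"},"grip":{"type":"number"},"newtons":{"type":"number"}},"required":["moves"]}

```bash
mkdir -p pics; cat > h.py <<'E'
import numpy as np, cv2
from scipy.spatial.transform import Rotation as R
from station import ctrl
def ray(cam,px,obs):
    c=ctrl.calibration(cam)
    u=np.array([(px[0]-c["cx"])/c["fx"],(px[1]-c["cy"])/c["fy"]])
    if cam=="wrist":
        r=np.linalg.norm(u); d=np.array([*(u/r*np.sin(r) if r>0 else u),np.cos(r)])
        T=np.array(c["T_tool_cam"]); Rw=R.from_rotvec(obs["tool_rot"]).as_matrix()
        return np.array(obs["tool_pos"])+Rw@T[:3,3], Rw@T[:3,:3]@d
    Rm=np.array(c["R"]);t=np.array(c["t"])
    return -Rm.T@t, Rm.T@np.array([*u,1])
def at_z(cam,px,obs,z):
    o,d=ray(cam,px,obs); return o+d*(z-o[2])/d[2]
def snap(cam,name=None):
    o=ctrl.get_obs(); im=ctrl.get_image(cam)
    if name: cv2.imwrite("pics/"+name,im[:,:,::-1])
    return o,im
Z=dict(shaft_end=.093,pin_mid=.068,pin_tip=.068,slot_mid=.089,stud_a=.114,sprocket_top=.089,roll_mid=.0285,tub_mid=.035,nut_mid=.009,wrench_grip=.005)
def marks(cam,names=Z,dz=0):
    o,im=None,None
    o=ctrl.get_obs()
    for n in names:
        for m in ctrl.mark_of(cam,n)[:2]:
            z=Z[n]-(dz if n in("slot_mid","stud_a","sprocket_top") else 0)
            print(cam,n,round(m["confidence"],2),np.round(m["pixel"]),np.round(at_z(cam,m["pixel"],o,z),3))
E
python3 - <<'E'
from h import *
ims=[]
for c in("scene","side","wrist"):
    o,im=snap(c,c+"0.png"); ims.append(im); marks(c)
cv2.imwrite("pics/all0.png",cv2.resize(np.vstack([np.hstack(ims[:2]),np.hstack([ims[2],ims[2]*0])]),(800,500),interpolation=cv2.INTER_AREA)[:,:,::-1])
print(o["t"],o["tool_rot"],o["contact_force"])
E
```

```text
scene shaft_end 0.6 [335. 189.] [0.584 0.065 0.093]
scene shaft_end 0.58 [335. 160.] [0.51  0.083 0.093]
scene pin_mid 0.57 [313. 174.] [0.518 0.034 0.068]
scene pin_tip 0.89 [336. 207.] [0.611 0.06  0.068]
scene pin_tip 0.72 [259. 183.] [ 0.517 -0.083  0.068]
scene stud_a 0.67 [343. 171.] [0.556 0.088 0.114]
scene stud_a 0.67 [332. 159.] [0.523 0.071 0.114]
scene sprocket_top 0.95 [337. 159.] [0.506 0.089 0.089]
scene roll_mid 0.59 [415. 175.] [0.543 0.262 0.028]
scene tub_mid 0.81 [261. 184.] [ 0.498 -0.08   0.035]
scene tub_mid 0.34 [336. 190.] [0.548 0.079 0.035]
scene nut_mid 0.47 [328. 130.] [0.357 0.108 0.009]
scene nut_mid 0.39 [336. 158.] [0.444 0.106 0.009]
scene wrench_grip 0.81 [345. 276.] [0.736 0.051 0.005]
side shaft_end 0.71 [327. 226.] [0.514 0.079 0.093]
side pin_mid 0.9 [306. 218.] [0.574 0.066 0.068]
side pin_mid 0.46 [324. 227.] [0.533 0.065 0.068]
side pin_tip 0.8 [291. 210.] [0.608 0.067 0.068]
side pin_tip 0.54 [304. 217.] [0.577 0.066 0.068]
side slot_mid 0.95 [342. 211.] [0.519 0.029 0.089]
side stud_a 0.94 [304. 209.] [0.557 0.089 0.114]
side stud_a 0.7 [34
[... 311 characters left out ...]
49. 205.] [0.738 0.057 0.005]
wrist shaft_end 0.76 [197. 112.] [0.51  0.081 0.093]
wrist pin_mid 0.81 [263. 122.] [0.57  0.069 0.068]
wrist pin_tip 0.64 [300. 132.] [0.606 0.059 0.068]
wrist slot_mid 0.59 [213. 172.] [0.522 0.023 0.089]
wrist stud_a 0.87 [234. 102.] [0.553 0.087 0.114]
wrist stud_a 0.78 [148. 124.] [0.467 0.074 0.114]
wrist sprocket_top 0.62 [199. 115.] [0.51  0.078 0.089]
wrist sprocket_top 0.59 [114. 110.] [0.408 0.095 0.089]
wrist tub_mid 0.69 [216. 245.] [ 0.498 -0.075  0.035]
wrist nut_mid 0.68 [113. 108.] [0.346 0.106 0.009]
wrist wrench_grip 0.56 [409. 133.] [0.734 0.059 0.005]
1.1 [-2.22143113e+00 -2.22144390e+00  1.89775078e-05] [-0.0267927   0.55163521  0.52621645]
```

View pics/all0.png

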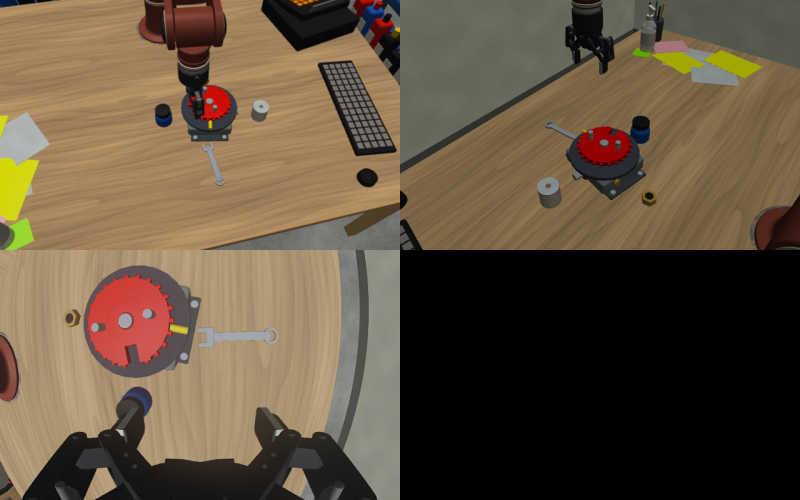

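The wrist picture shows the shaft at (197,112), the slot at (213,172) and the pin tip at (300,132). From these, the shaft is at about (0.511, 0.080), the pin at −0.19 rad and the slot at −1.40 rad. The sprocket therefore needs about 1.21 rad counter-clockwise. I'll push stud_a (0.553, 0.087) from its clockwise side with shut fingers.

Request:
carry_out([
  {"x": 0.39, "y": -0.45, "z": 0.74},
  {"x": 0.39, "y": -0.45, "z": 0.74},
  {"x": 0.39, "y": -0.45, "z": 0.74},
  {"x": 0.39, "y": -0.45, "z": 0.74},
  {"x": 0.39, "y": -0.45, "z": 0.74},
  {"x": 0.39, "y": -0.45, "z": 0.74},
  {"turn": -0.09},
  {"turn": -0.09},
], grip=0)

```text
validation failed for argument at $.mo...
```

```bash
python3 - <<'E'
from h import *
o,im=snap("wrist","w1.png"); print(o["t"],o["tool_pos"],o["tool_rot"],o["opening"],o["contact_force"])
print(R.from_rotvec(o["tool_rot"]).as_matrix().round(3))
marks("wrist",["shaft_end","pin_mid","pin_tip","slot_mid","stud_a"])
E
```

```text
1.65 [6.24986004e-01 7.20277979e-06 2.31328207e-01] [2.22141738e+00 2.22141982e+00 2.30822502e-05] 0.08527649149530872 [ 0.51019688  0.88547836 -0.47530445]
[[-0.  1.  0.]
 [ 1.  0. -0.]
 [-0.  0. -1.]]
wrist shaft_end 0.78 [200. 117.] [0.513 0.077 0.093]
wrist pin_mid 0.82 [262. 121.] [0.569 0.071 0.068]
wrist pin_tip 0.86 [300. 135.] [0.607 0.055 0.068]
wrist slot_mid 0.66 [235. 103.] [0.547 0.088 0.089]
wrist slot_mid 0.63 [214. 170.] [0.524 0.025 0.089]
wrist stud_a 0.91 [234.  98.] [0.554 0.09  0.114]
wrist stud_a 0.72 [146. 123.] [0.466 0.075 0.114]
```

View pics/w1.png

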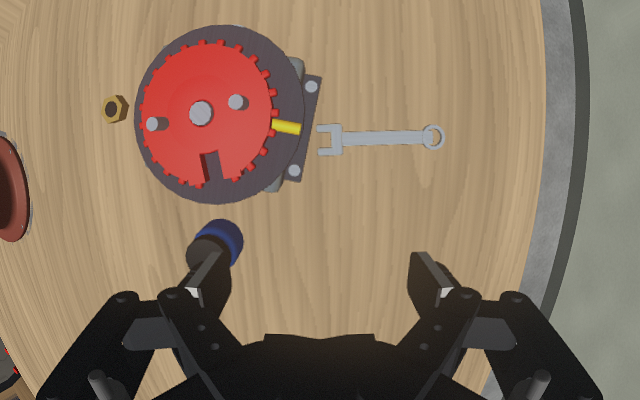

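The call was refused and nothing moved; the picture is unchanged, with the shaft at (200,113) and the pin tip at (298,127). The rows probably need all four keys.

Request:
carry_out([
  {"x": 0.39, "y": -0.45, "z": 0.74, "turn": 0},
  {"x": 0.39, "y": -0.45, "z": 0.74, "turn": 0},
  {"x": 0.39, "y": -0.45, "z": 0.74, "turn": 0},
  {"x": 0.39, "y": -0.45, "z": 0.74, "turn": 0},
  {"x": 0.39, "y": -0.45, "z": 0.74, "turn": 0},
  {"x": 0.39, "y": -0.45, "z": 0.74, "turn": 0},
  {"x": 0, "y": 0, "z": 0, "turn": -0.09},
  {"x": 0, "y": 0, "z": 0, "turn": -0.09},
], grip=0)

```text
t: 2.75
tool_pos: [0.5565, 0.0589, 0.1192]
tool_rot: [-2.007, -2.415, 0.002]
contact_force: [0.3, 0.3, 0.3]
opening: 0.0001
grip_force: 0.0
```

```bash
python3 - <<'E'
from h import *
o,im=snap("wrist","w2.png")
marks("wrist",["shaft_end","pin_mid","pin_tip","slot_mid","stud_a"])
o,im=snap("side"); marks("side",["shaft_end","stud_a","slot_mid","pin_tip"])
w=cv2.imread("pics/w2.png")[:300]; s=cv2.resize(im[130:280,220:480,::-1],None,fx=2,fy=2)
c=np.zeros((600,640,3),np.uint8); c[:300]=w; c[300:,:520]=s; cv2.imwrite("pics/c2.png",c)
E
```

```text
wrist shaft_end 0.91 [251. 192.] [0.514 0.08  0.093]
wrist pin_mid 0.65 [339. 215.] [0.569 0.068 0.068]
wrist pin_tip 0.66 [390. 235.] [0.606 0.061 0.068]
wrist pin_tip 0.22 [255. 280.] [0.52  0.009 0.068]
wrist stud_a 0.97 [322. 202.] [0.554 0.086 0.114]
wrist stud_a 0.65 [167. 196.] [0.471 0.074 0.114]
side shaft_end 0.92 [328. 225.] [0.514 0.076 0.093]
side shaft_end 0.59 [322. 227.] [0.518 0.087 0.093]
side stud_a 0.69 [349. 225.] [0.473 0.072 0.114]
side stud_a 0.63 [302. 210.] [0.558 0.09  0.114]
side slot_mid 0.7 [341. 209.] [0.523 0.027 0.089]
side pin_tip 0.86 [292. 209.] [0.609 0.064 0.068]
```

View pics/c2.png

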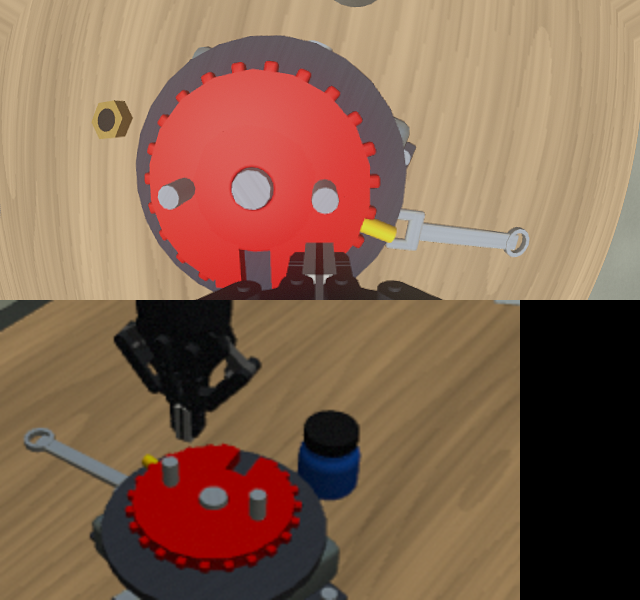

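The wrist crop shows the shaft at (251,190), stud_a at (325,200), the pin at (378,230) and the shut fingertips at (318,262), on stud_a's clockwise side. I'll lower beside the stud and push round the first part.

Request:
carry_out([
  {"x": 0, "y": 0.05, "z": 0.42, "turn": 0},
  {"x": 0, "y": 0.05, "z": 0.42, "turn": 0},
  {"x": 0.2, "y": 0, "z": 0, "turn": 0},
  {"x": 0.2, "y": 0, "z": 0, "turn": 0},
  {"x": 0.24, "y": 0.08, "z": 0, "turn": -0.14},
  {"x": 0.24, "y": 0.08, "z": 0, "turn": -0.14},
  {"x": 0.24, "y": 0.08, "z": 0, "turn": -0.14},
  {"x": 0.24, "y": 0.08, "z": 0, "turn": -0.14},
])

```text
t: 4.1
tool_pos: [0.5572, 0.0939, 0.0996]
tool_rot: [1.258, 2.876, 0.0]
contact_force: [3.3, -1.2, -1.7]
opening: 0.0005
grip_force: 1.3
```

```bash
cat >> h.py <<'E'
C=np.array([.5125,.080])
def polar(o):
    x=R.from_rotvec(o["tool_rot"]).as_matrix()[:2,0]; a=np.arctan2(-x[0],x[1])
    d=np.array(o["tool_pos"])[:2]-C
    print("t",o["t"],"pos",np.round(o["tool_pos"],4),"tool angle",round(a,3),"radial",round(d@[np.cos(a),np.sin(a)],4),"tang",round(d@[-np.sin(a),np.cos(a)],4),"F",np.round(o["contact_force"],1))
E
python3 - <<'E'
from h import *
o,im=snap("wrist","w3.png");polar(o)
marks("wrist",["shaft_end","pin_tip","slot_mid","stud_a"])
o,im=snap("side"); marks("side",["stud_a","slot_mid"])
w=cv2.imread("pics/w3.png")[:300]; s=cv2.resize(im[130:280,220:480,::-1],None,fx=2,fy=2)
c=np.zeros((600,640,3),np.uint8); c[:300]=w; c[300:,:520]=s; cv2.imwrite("pics/c3.png",c)
E
```

```text
t 4.1 pos [0.5572 0.0939 0.0996] tool angle 0.746 radial 0.0423 tang -0.0201 F [ 3.3 -1.2 -1.7]
wrist shaft_end 0.93 [239. 214.] [0.512 0.082 0.093]
wrist stud_a 0.88 [321. 235.] [0.545 0.109 0.114]
wrist stud_a 0.73 [146. 219.] [0.478 0.056 0.114]
side stud_a 0.82 [351. 215.] [0.484 0.051 0.114]
side stud_a 0.71 [250. 205.] [0.638 0.137 0.114]
side slot_mid 0.88 [329. 209.] [0.54  0.04  0.089]
```

View pics/c3.png

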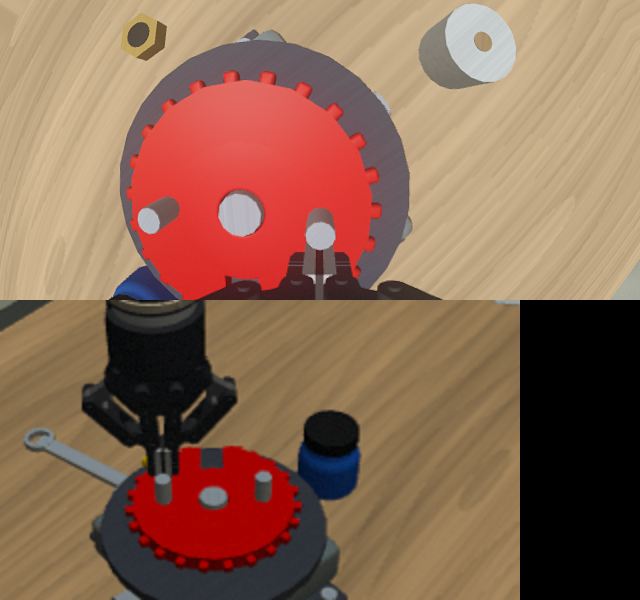

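The wrist crop shows stud_a at (320,235), pushed round by the fingertip; its angle is now about 0.69 rad, as planned. About 0.68 rad remains.

Request:
carry_out([
  {"x": 0.21, "y": 0.08, "z": 0, "turn": -0.12},
  {"x": 0.21, "y": 0.08, "z": 0, "turn": -0.12},
  {"x": 0.21, "y": 0.08, "z": 0, "turn": -0.12},
  {"x": 0.21, "y": 0.08, "z": 0, "turn": -0.12},
  {"x": 0.21, "y": 0.08, "z": 0, "turn": -0.12},
  {"x": 0, "y": 0, "z": 0, "turn": 0},
  {"x": 0, "y": 0, "z": 0, "turn": 0},
  {"x": 0, "y": 0, "z": 0, "turn": 0},
])

```text
t: 5.3
tool_pos: [0.5405, 0.1161, 0.0993]
tool_rot: [-0.365, -3.12, 0.0]
contact_force: [0.7, -0.3, -0.7]
opening: -0.0
grip_force: 0.0
```

```bash
python3 - <<'E'
from h import *
o,im=snap("wrist","w4.png");polar(o)
marks("wrist",["shaft_end","pin_tip","slot_mid","stud_a"])
for c in("side","scene"):
    o,im=snap(c,c+"4.png"); marks(c,["stud_a","slot_mid","pin_tip","pin_mid"])
E
```

```text
t 5.3 pos [0.5405 0.1161 0.0993] tool angle 1.338 radial 0.0416 tang -0.0189 F [ 0.7 -0.3 -0.7]
wrist shaft_end 0.71 [244. 223.] [0.515 0.082 0.093]
wrist shaft_end 0.62 [150. 228.] [0.506 0.026 0.093]
wrist stud_a 0.93 [322. 236.] [0.523 0.121 0.114]
wrist stud_a 0.88 [150. 227.] [0.501 0.04  0.114]
side stud_a 0.88 [347. 207.] [0.502 0.04  0.114]
side stud_a 0.66 [305. 228.] [0.525 0.122 0.114]
side slot_mid 0.92 [306. 210.] [0.572 0.067 0.089]
side slot_mid 0.57 [384. 211.] [ 0.461 -0.017  0.089]
side pin_tip 0.97 [292. 212.] [0.603 0.068 0.068]
side pin_mid 0.57 [305. 215.] [0.578 0.061 0.068]
scene stud_a 0.88 [356. 154.] [0.522 0.125 0.114]
scene stud_a 0.65 [316. 153.] [0.5   0.044 0.114]
scene slot_mid 0.94 [337. 185.] [0.572 0.071 0.089]
scene pin_tip 0.95 [339. 209.] [0.617 0.066 0.068]
scene pin_tip 0.7 [318. 155.] [0.471 0.054 0.068]
scene pin_mid 0.81 [332. 188.] [0.564 0.064 0.068]
scene pin_mid 0.38 [335. 160.] [0.494 0.088 0.068]
```

All three cameras put stud_a at 1.30 rad against a target of about 1.375. I'll nudge it 0.07 rad further, back off and rise for a clear view of slot and pin.

Request:
carry_out([
  {"x": 0.13, "y": 0.05, "z": 0, "turn": -0.07},
  {"x": 0, "y": 0, "z": 0, "turn": 0},
  {"x": 0, "y": 0, "z": 0, "turn": 0},
  {"x": -0.3, "y": 0, "z": 0, "turn": 0},
  {"x": 0, "y": 0, "z": -1, "turn": 0},
  {"x": -0.8, "y": 0, "z": -1, "turn": 0},
  {"x": -0.8, "y": 0, "z": -1, "turn": 0},
  {"x": -0.8, "y": 0, "z": -1, "turn": 0},
])

```text
t: 6.85
tool_pos: [0.6052, 0.1073, 0.2003]
tool_rot: [-0.253, -3.131, -0.0]
contact_force: [0.8, 0.2, 0.0]
opening: -0.0001
grip_force: 0.0
```

```bash
python3 - <<'E'
from h import *
o,im=snap("wrist","w5.png");polar(o)
marks("wrist",["shaft_end","pin_tip","pin_mid","slot_mid","stud_a"])
o=ctrl.get_obs();im=ctrl.get_image("wrist");polar(o)
marks("wrist",["shaft_end","pin_tip","pin_mid","slot_mid","stud_a"])
cv2.imwrite("pics/w5b.png",im[:,:,::-1])
E
```

```text
t 6.85 pos [0.6052 0.1073 0.2003] tool angle 1.409 radial 0.0418 tang -0.0871 F [0.8 0.2 0. ]
wrist shaft_end 0.93 [268. 100.] [0.518 0.079 0.093]
wrist shaft_end 0.62 [269. 210.] [0.61  0.063 0.093]
wrist pin_tip 0.59 [268. 208.] [0.615 0.056 0.068]
wrist pin_mid 0.62 [272. 163.] [0.574 0.069 0.068]
wrist slot_mid 0.7 [270. 172.] [0.578 0.069 0.089]
wrist stud_a 0.92 [209.  98.] [0.509 0.037 0.114]
wrist stud_a 0.91 [319.  96.] [0.524 0.121 0.114]
t 7.15 pos [0.603  0.1075 0.1974] tool angle 1.41 radial 0.0417 tang -0.0849 F [-0.8  0.2 -0.5]
wrist shaft_end 0.69 [268. 102.] [0.512 0.081 0.093]
wrist pin_tip 0.72 [270. 213.] [0.609 0.061 0.068]
wrist pin_tip 0.48 [269. 103.] [0.51  0.078 0.068]
wrist pin_mid 0.82 [269. 169.] [0.568 0.068 0.068]
wrist slot_mid 0.72 [270. 174.] [0.57  0.072 0.089]
wrist stud_a 0.78 [323. 101.] [0.521 0.123 0.114]
```

View pics/w5b.png

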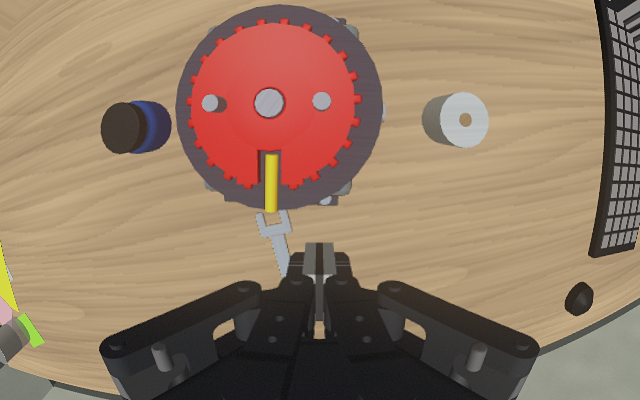

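The wrist picture shows the yellow pin (about 271,180) inside the slot, with red edges near 259 and 282. I'll measure the offset with parallax corrected.

```bash
python3 - <<'E'
from h import *
im=cv2.imread("pics/w5b.png"); h=cv2.cvtColor(im,cv2.COLOR_BGR2HSV)
o=dict(tool_pos=[0.603,0.1075,0.1974],tool_rot=ctrl.get_obs()["tool_rot"]); polar(ctrl.get_obs())
red=((h[...,0]<8)|(h[...,0]>172))&(h[...,1]>150)&(h[...,2]>100)
yel=(h[...,0]>20)&(h[...,0]<35)&(h[...,1]>150)&(h[...,2]>80)
for r in range(154,212,6):
    ys=[c for c in range(255,290) if yel[r,c]]; L=[c for c in range(240,268) if red[r,c]]; Rr=[c for c in range(272,300) if red[r,c]]
    out=[r]
    if ys:
        p=at_z("wrist",[np.mean(ys),r],o,.072)[:2]-C; out+=["pin",min(ys),max(ys),np.round(p,4),round(np.arctan2(p[1],p[0]),3)]
    if L and Rr:
        a,b=at_z("wrist",[max(L)+.5,r],o,.089)[:2]-C,at_z("wrist",[min(Rr)-.5,r],o,.089)[:2]-C
        m=(a+b)/2; out+=["slot",max(L),min(Rr),np.round(m,4),"w",round(np.linalg.norm(b-a),4),round(np.arctan2(m[1],m[0]),3)]
    print(*out)
E
```

```text
t 7.45 pos [0.6036 0.1076 0.1986] tool angle 1.41 radial 0.0418 tang -0.0855 F [1.3 0.9 0.4]
154 pin 266 276 [ 0.0433 -0.0076] -0.174 slot 259 281 [ 0.042  -0.0056] w 0.0175 -0.132
160 pin 265 277 [ 0.0485 -0.0086] -0.175 slot 259 281 [ 0.0469 -0.0065] w 0.0175 -0.138
166 pin 265 277 [ 0.0538 -0.0095] -0.176 slot 257 281 [ 0.0517 -0.0083] w 0.0193 -0.158
172 pin 265 277 [ 0.059  -0.0105] -0.177 slot 258 282 [ 0.0567 -0.0084] w 0.0193 -0.146
178 pin 265 277 [ 0.0643 -0.0116] -0.178 slot 258 281 [ 0.0616 -0.0097] w 0.0185 -0.157
184 pin 265 277 [ 0.0696 -0.0126] -0.179 slot 252 288 [ 0.0666 -0.0104] w 0.0296 -0.154
190 pin 265 277 [ 0.075  -0.0136] -0.18
196 pin 265 277 [ 0.0803 -0.0147] -0.181
202 pin 265 277 [ 0.0858 -0.0158] -0.182
208 pin 265 277 [ 0.0913 -0.0169] -0.183
```

The slot is only about 0.025 rad off the pin, well inside the 0.08 tolerance. I'll go back beside stud_a and press down on the face.

Request:
carry_out([
  {"x": 0.79, "y": 0, "z": 1, "turn": 0},
  {"x": 0.79, "y": 0, "z": 1, "turn": 0},
  {"x": 0.79, "y": 0, "z": 1, "turn": 0},
  {"x": 0, "y": 0, "z": 0.9, "turn": 0},
  {"x": 0, "y": 0, "z": 0.35, "turn": 0},
  {"x": 0, "y": 0, "z": 0.25, "turn": 0},
  {"x": 0, "y": 0, "z": 0.2, "turn": 0},
  {"x": 0, "y": 0, "z": 0.15, "turn": 0},
])

```text
t: 8.25
tool_pos: [0.5469, 0.1166, 0.0799]
tool_rot: [0.252, 3.13, -0.001]
contact_force: [-3.9, -2.6, 4.7]
opening: -0.0001
grip_force: 2.9
```

```bash
python3 - <<'E'
from h import *
polar(ctrl.get_obs())
E
```

```text
t 8.25 pos [0.5469 0.1166 0.0799] tool angle 1.41 radial 0.0416 tang -0.0281 F [-3.9 -2.6  4.7]
```

Request:
carry_out([
  {"x": 0, "y": 0, "z": 0, "turn": 0},
  {"x": 0, "y": 0, "z": 0.08, "turn": 0},
  {"x": 0, "y": 0, "z": 0.08, "turn": 0},
  {"x": 0, "y": 0, "z": 0, "turn": 0},
  {"x": 0, "y": 0, "z": 0, "turn": 0},
  {"x": 0, "y": 0, "z": 0, "turn": 0},
  {"x": 0, "y": 0, "z": 0, "turn": 0},
  {"x": 0, "y": 0, "z": 0, "turn": 0},
])

```text
t: 9.05
tool_pos: [0.5473, 0.1168, 0.076]
tool_rot: [0.252, 3.128, -0.0]
contact_force: [-1.1, -1.1, 5.8]
opening: 0.0004
grip_force: 2.9
```

Request:
carry_out([
  {"x": 0, "y": 0, "z": 0.06, "turn": 0},
  {"x": 0, "y": 0, "z": 0.06, "turn": 0},
  {"x": 0, "y": 0, "z": 0.04, "turn": 0},
  {"x": 0, "y": 0, "z": 0, "turn": 0},
  {"x": 0, "y": 0, "z": 0, "turn": 0},
  {"x": 0, "y": 0, "z": 0, "turn": 0},
  {"x": 0, "y": 0, "z": 0, "turn": 0},
  {"x": 0, "y": 0, "z": 0, "turn": 0},
])

```text
t: 9.85
tool_pos: [0.5488, 0.1161, 0.0758]
tool_rot: [0.252, 3.126, -0.002]
contact_force: [-8.2, -5.3, 21.5]
opening: -0.0003
grip_force: 11.0
```

The force rose to 21 N with z held at 0.076, so it is home. Lifting straight up and clear, then checking.

Request:
carry_out([
  {"x": 0, "y": 0, "z": -0.2, "turn": 0},
  {"x": 0, "y": 0, "z": -0.4, "turn": 0},
  {"x": 0, "y": 0, "z": -0.8, "turn": 0},
  {"x": 0, "y": 0, "z": -1, "turn": 0},
  {"x": -0.6, "y": 0, "z": -1, "turn": 0},
  {"x": -0.8, "y": 0, "z": -1, "turn": 0},
  {"x": -0.8, "y": 0, "z": -0.6, "turn": 0},
  {"x": 0, "y": 0, "z": 0, "turn": 0},
])

```text
t: 10.65
tool_pos: [0.6032, 0.108, 0.1986]
tool_rot: [0.253, 3.125, 0.002]
contact_force: [0.7, 0.3, 0.2]
opening: -0.0002
grip_force: 0.0
```

```bash
python3 - <<'E'
from h import *
o,im=snap("wrist","w6.png");polar(o)
marks("wrist",["shaft_end","pin_tip","slot_mid","stud_a"],.013)
o,s=snap("side"); marks("side",["stud_a","sprocket_top"],.013)
c=np.zeros((600,640,3),np.uint8); c[:300]=im[:300,:,::-1]; c[300:,:520]=cv2.resize(s[130:280,220:480,::-1],None,fx=2,fy=2); cv2.imwrite("pics/c6.png",c)
E
```

```text
t 10.65 pos [0.6032 0.108  0.1986] tool angle 1.409 radial 0.0422 tang -0.0851 F [0.7 0.3 0.2]
wrist shaft_end 0.83 [268. 100.] [0.509 0.082 0.093]
wrist pin_tip 0.95 [270. 210.] [0.605 0.062 0.068]
wrist slot_mid 0.77 [267. 168.] [0.566 0.069 0.076]
wrist slot_mid 0.21 [270. 101.] [0.509 0.081 0.076]
wrist stud_a 0.79 [215.  98.] [0.499 0.042 0.101]
wrist stud_a 0.62 [320. 104.] [0.52  0.122 0.101]
side stud_a 0.79 [351. 210.] [0.501 0.028 0.101]
side stud_a 0.66 [304. 233.] [0.528 0.123 0.101]
side sprocket_top 0.85 [323. 234.] [0.517 0.086 0.076]
```

View pics/c6.png

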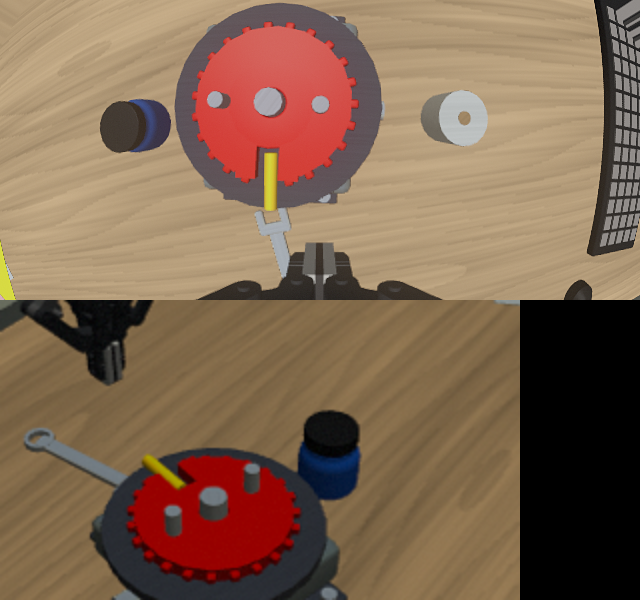

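The wrist crop shows the pin (270,180) inside the slot. The side crop shows the sprocket flat on the flange with the shaft standing proud at (213,500), so it has dropped fully. The tub, roll and wrench are where they were, and the arm is clear.

```bash
python3 -c "
from station import ctrl
print(ctrl.finish_job())"
```

```text
the job is handed in; nothing more can be done
None
```

The red sprocket is turned so its slot sits over the drive pin and pressed fully home (it stopped firmly at 76 mm). It slipped slightly clockwise while I pressed, so the pin rests near one edge of the slot. The arm is clear, the tub, roll and wrench look unmoved (I didn't recheck the nut at the end), and the job is handed in.

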